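# Close and lock the hardware drawers

## Robot

A 7-joint arm with a two-finger parallel gripper is mounted at the origin on the work surface. World frame = base frame: x ahead of the robot, y to its left, z up, the work surface at z = 0. Lengths are in m, angles in rad, forces in N, time in s.
With the tool pointing down it reaches from about 0.4 to 0.85 m from the base axis. Payload 10.4 kg.
Tool frame: the origin (TCP) lies midway between the tips of the shut fingers; the grasp point (between the pads) lies 19 mm behind it (grasp_offset is the distance from the TCP to the grasp point, in m); z points along the fingers, y is the line along which they close (so a half turn about z gives the same grasp; the last joint's range is limited). The gripper opens to 85 mm and grips with 20 to 120 N. Pads are 22 mm wide; open, the fingers measure 114 mm over their backs; the gripper's body (76 mm by 85 mm) begins 54 mm behind the grasp point. The pads swing forward as they close: fully open they stand 13 mm farther back than shut.
Start: joints at [1.316, 0.332, -0.065, 1.46, 0.022, 1.35, -0.088], TCP at [0.144, -0.608, 0.231] pointing down, gripper open.
Joint ranges: [-2.6, 2.6], [-0.5, 2.12], [-1.47, 1.34], [0.16, 2.42], [-1.27, 4.41], [0.06, 2.06], [-2.6, 2.6]. Speed limits (rad/s): [2.22, 2.22, 2.79, 2.79, 3.14, 3.14, 3.14].

## Interface

Orientations are given as a unit quaternion [x, y, z, w].
In Python, from workcell import get_obs, camera, camera_params, sign_off, spot_in, masks_of, place_of, grasp_offset gives the robot as it stands.
- The arm moves only by the tool move_arm, never from a script. Its argument "deltas" is a list of rows, each an object with "offset": the shift along the world's x, y, z in mm, a list of three; "turn": the turn about the world's z in degrees. In form: [{"offset": [x, y, z], "turn": turn}, ...]. A call has 1 to 8 rows; each row shifts and turns the commanded pose from where the row before left it; what a row does not reach is not made up. A row lasts 1/12 s, in which the tool goes at most 41.7 mm and 7.16 degrees, less where a joint would pass 70% of its speed; a pose out of reach is approached as far as the arm can. A call with a gripper value outside its range is refused whole. "fingers" is the opening, from -1 (shut) to 1 (fully open), set as the call begins (left out, the last holds). The fingers move at their own pace and stop on an object; "squeeze" is the grip in N (left out, the last holds). Time passes only in rows, so rows that do not move let the fingers close. It gives the time, the measured TCP pose, the force, the opening and the grip force at its end, in the units of the state.
- get_obs(): the state, without advancing time (a new reading comes with each control period).
- camera(name): name is "scene" or "side" or "wrist"; returns the picture (420x560x3 uint8, red, green, blue); there is no depth.
- camera_params(name): a dict with "mtx" (3x3 intrinsics, pixels), "origin" and "orientation" of the camera in the world; the wrist camera has in their place "T_tool_cam" (4x4, takes a point from camera to tool coordinates, whose origin is the TCP and whose axes are the flange's). Camera axes: x right, y up, looking along -z (the intrinsics and any distortion apply to the point x, -y, -z); pixel columns grow to the right and rows downward; lengths in m; the calibration is good to about 2 mm. A picture is of the moment at which its call begins: read the wrist's pose just before it. camera_params takes no time and is no camera call.
- sign_off(): hands the job in; it is judged then, once.
Trained networks look in the newest picture that a camera, given by its name, has taken for a name from the list of things; names that differ only in an ending like _2 or _b are one class to them, and where a whole thing is asked for, a point or a joint stands for the part that bears it (a point fixed in the world has none). Each returns a list of dicts, best first, with "conf" (0 to 1); they miss things now and then, are a little off and sometimes report something else, mostly with a low value. They report only what shows in the picture. A call takes as long as a camera call.
- spot_in(camera, target): "extent" ([centre column, centre row, width, height] in pixels, round what is visible of it).
- masks_of(camera, target): "mask" (420x560 bool, what is visible of it) and "extent" ([centre column, centre row, width, height] in pixels, round what is visible of it).
- place_of(camera, target): "position" ([column, row] in pixels: a listed point, or the origin of a listed thing).
The state is a dict: "time_s": time; "joint_positions": joint angles; "joint_velocities": joint speeds; "joint_efforts": joint torques, N m; "tool_pos": TCP position; "ee_rot": TCP orientation; "force": force on the tool from outside, world axes, zero at the start; "wrist_torque": the same for the moment, N m; "grip_width": finger opening in m; "finger_force": force on a finger pad.
Only numpy, scipy, OpenCV 4.12 (cv2) and the standard library are available. Lean on these libraries where they do the work, as an engineer would, in place of code of your own. Each camera call takes 0.05 s, during which the arm holds its last target. There are 200 camera calls.

## Task

Close up the drawer chest on the shed bench: with the fingertips, push both open drawers fully home by their green fronts, and then push the red block of the yellow locking bar to the right, as the robot sees it, as far as it goes so that its tabs stand in front of both drawers. Only push: do not pinch the red block, do not pull the drawers further out, keep the fingers out of the drawer trays, and leave the jar, the pot and the screwdriver where they are.

Things in the scene. Friction and masses are not known exactly. Their poses are not given: they have to be found in the camera images.
- chest: Fixed dark wooden chest, 220 (x) x 350 (y) x 100 (z) mm. Origin: middle of the foot of its front face, at bench height; the front is the plane x = 0. x points into the chest, y to the left as the robot sees it, z up. Across the front: solid post y 175 to 130 mm, left drawer 130 to 10, solid post 10 to -35, right drawer -35 to -155, solid post to -175. The middle of a drawer is at y 70 or -95.
- drawer_left (a joint): How far the left drawer stands out, m: 0 fully home (front flush with the chest), stop at 0.12; 0.03 to 0.09 at the start. It slides along the chest's x axis, with about 2 N of friction plus 6 N per m/s, and stays where it is left.
- drawer_right (a joint): The same for the right drawer.
- drawer_left_front (a point): Green front board of the left drawer, 12 thick x 116 wide, from 17 to 84 mm above the bench, with a finger notch 44 wide and 16 deep in the middle of its top edge. This point: middle of its outer face, 50 mm above the bench. Axes as the chest's: the robot pushes it along +x.
- drawer_right_front (a point): The same for the right drawer.
- drawer_left_tray (a point): Middle of the inner floor of the left drawer's plywood tray, 23 mm above the bench. The tray, open at the top and with bolts drawn in it, is 180 x 110 mm with 5 mm walls, its rim 63 mm above the bench, and begins 13 mm behind the outer face of the green front. The fingers stay out of it.
- drawer_right_tray (a point): The same for the right drawer.
- bar (a joint): Travel of the yellow locking bar, m. It lies along the chest's top front edge (202 long, 20 deep, 12 high mm, top 112 mm above the bench) and slides right (chest -y) from 0 (unlocked; 0 to 0.006 at the start) to its stop at 0.05 (locked). Friction 2 N plus 6 N per m/s; stays where it is left. Past 0.01 its tabs come in front of the drawers, so the drawers must be shut first.
- tab_left (a point): Lower edge, middle, of the left yellow tab of the bar, 30 wide and 10 thick mm. It hangs in front of the chest's front face (chest x -1 to -11 mm) down to 62 mm above the bench; at joint 0 it spans chest y 140 to 170 mm, before a solid post. It moves with the bar; locked, it stands before the left drawer.
- tab_right (a point): Lower edge, middle, of the right yellow tab of the bar, 30 wide and 10 thick mm. It hangs in front of the chest's front face (chest x -1 to -11 mm) down to 62 mm above the bench; at joint 0 it spans chest y -25 to 5 mm, before a solid post. It moves with the bar; locked, it stands before the right drawer.
- grip_top (a point): Middle of the top of the red block that stands up from the bar, 20 (x) x 19 (y) x 38 (z) mm, its top 150 mm above the bench; at joint 0 its middle is at chest x 10, y -10 mm. It is two halves, left and right, fixed to the bar with a 1 mm slit between; pushed on its left face, the bar slides to the right.
- jar: Loose closed pale glass jar with a grey metal cap, 64 diameter x 100 high mm, standing on the bench to the left of the chest's front. Origin under its centre.
- pot: Loose terracotta pot, 84 diameter x 85 high mm, standing on the bench to the right of the chest's front. Origin under its centre.
- screwdriver: Loose screwdriver (red handle) lying across the back of the chest's top, 100 mm above the bench. Origin under its middle, its x axis along its length.

How it is judged:
On the way, in this order (a step that is already met when the one before it is completed fails the run):
1. both drawers are fully home (value of joint each of drawer_left, drawer_right below 0.004 m), for 0.2 s.
2. the locking bar is pushed right across (value of joint bar above 0.043 m), for 0.2 s.
At the end, for the whole second after the job is handed in: Both drawers are home to within 4 mm, the locking bar is within 7 mm of its right stop (50 mm), and the jar, pot and screwdriver are within 30 mm of where they began (all of step 1 and value of joint bar above 0.043 m and distance of each of jar, pot, screwdriver from where it was at the start of the episode below 0.03 m); the robot touches nothing.
It fails at once if the locking bar is pushed across (past 18 mm) while a drawer still stands out more than 8 mm (value of joint bar above 0.018 m and value of joint any of drawer_left, drawer_right above 0.008 m).
It fails at once if the red block is pinched (both its left and right halves pressed by the fingers at once, over 1.5 N each) (contact force between the fingers and bar_c3 above 1.5 N and contact force between the fingers and bar_c4 above 1.5 N).
It fails at once if a drawer is pulled out beyond 105 mm (value of joint any of drawer_left, drawer_right above 0.105 m).
It fails at once if the fingers press on a drawer's tray (over 2 N), as when pinching a front or reaching in (contact force between the fingers and drawer_left_c3 above 2 N or contact force between the fingers and drawer_left_c4 above 2 N or contact force between the fingers and drawer_left_c5 above 2 N or contact force between the fingers and drawer_left_c6 above 2 N or contact force between the fingers and drawer_left_c7 above 2 N or contact force between the fingers and drawer_right_c3 above 2 N or contact force between the fingers and drawer_right_c4 above 2 N or contact force between the fingers and drawer_right_c5 above 2 N or contact force between the fingers and drawer_right_c6 above 2 N or contact force between the fingers and drawer_right_c7 above 2 N).
It fails at once if the jar, pot or screwdriver is moved more than 30 mm or lifted (distance of any of jar, pot, screwdriver from where it was at the start of the episode above 0.03 m).
It also fails if it takes over 54 s, if anything falls off the work surface, if the arm or the gripper's body presses on something with over 40 N, if the wrist force passes 120 N, or if a joint passes its speed limit or range.

## Working session

There is one attempt and no reset: what is moved stays moved. The work goes in short steps, Python scripts to look and compute and a tool call to move; the robot and the scene stay as the last step left them, time stands still between calls to the robot, and variables do not carry over. Pictures are saved under pics/ and viewed, at most 10 in all, crops included, and the job is handed in when it is done.

Besides the shell and the picture viewer there is one more tool, called after ">>>" in YAML: its name, and indented under it one key for each argument. move_arm: Moves the arm, as the interface text tells. Its arguments: {"type":"object","properties":{"deltas":{"type":"array","items":{"type":"object","properties":{"offset":{"type":"array","items":{"type":"number"}},"turn":{"type":"number"}}}},"fingers":{"type":"number"},"squeeze":{"type":"number"}},"required":["deltas"]}

```bash
mkdir -p pics
cat > h.py <<'E'
import numpy as np, cv2
from scipy.spatial.transform import Rotation as R
from workcell import *
def ray(cam,px):
    p=camera_params(cam);K=np.array(p["mtx"])
    d=np.linalg.solve(K,[px[0],px[1],1.]);d=d*[1,-1,-1]
    M=R.from_quat(p["orientation"]).as_matrix() if np.size(p["orientation"])==4 else np.array(p["orientation"])
    return np.array(p["origin"]),M@d
def atz(cam,px,z):
    o,d=ray(cam,px);return o+d*(z-o[2])/d[2]
def proj(cam,P):
    p=camera_params(cam);M=R.from_quat(p["orientation"]).as_matrix() if np.size(p["orientation"])==4 else np.array(p["orientation"])
    q=(np.array(P)-p["origin"])@M;q=q*[1,-1,-1];u=q@np.array(p["mtx"]).T;return u[...,:2]/u[...,2:]
def save(cam,n):
    im=camera(cam);cv2.imwrite(f"pics/{n}.png",im[:,:,::-1]);return im
E
python3 - <<'E'
from h import *
np.set_printoptions(precision=3,suppress=True)
s=get_obs();print(s)
Z=dict(chest=0,drawer_left_front=.05,drawer_right_front=.05,drawer_left_tray=.023,drawer_right_tray=.023,tab_left=.062,tab_right=.062,grip_top=.15,jar=0,pot=0,screwdriver=.1)
for c in("scene","side"):
    save(c,c+"0");print(c,{k:v for k,v in camera_params(c).items()})
    for k,z in Z.items():
        r=place_of(c,k)
        for q in r[:2]: print(k,round(q["conf"],2),np.array(q["position"]),atz(c,q["position"],z))
a=cv2.imread("pics/scene0.png")
E
```

```text
{'time_s': 0.0, 'joint_positions': array([ 1.316,  0.333, -0.065,  1.461,  0.022,  1.35 , -0.089]), 'joint_velocities': array([ 0.   , -0.001,  0.001,  0.   ,  0.002,  0.   ,  0.   ]), 'joint_efforts': array([ -0.001, -62.544,   0.048, -39.16 ,   0.016,   0.01 ,  -0.   ]), 'tool_pos': array([ 0.143, -0.608,  0.23 ]), 'ee_rot': array([ 0.993,  0.116, -0.   , -0.001]), 'force': array([ 0.152, -0.377,  0.079]), 'wrist_torque': array([ 0.012, -0.024, -0.055]), 'finger_force': 0.0, 'grip_width': 0.08532095980385167}
scene {'mtx': array([[429.943,   0.   , 282.888],
       [  0.   , 429.943, 205.822],
       [  0.   ,   0.   ,   1.   ]]), 'origin': array([1.39 , 0.121, 0.871]), 'orientation': array([0.26 , 0.291, 0.692, 0.608])}
chest 0.61 [294.6 232.6] [0.597 0.057 0.   ]
drawer_left_front 0.36 [318.5 209.4] [0.549 0.116 0.05 ]
drawer_right_front 0.9 [260.7 204.7] [ 0.551 -0.043  0.05 ]
grip_top 0.74 [283.8 245.7] [0.775 0.048 0.15 ]
grip_top 0.58 [292.9 194.5] [0.607 0.05  0.15 ]
jar 0.66 [387.8 243.9] [0.604 0.308 0.   ]
jar 0.45 [320.8 207.2] [0.487 0.122 0.   ]
pot 0.87 [198.4 211.4] [ 0.551 -0.226  0.   ]
screwdriver 0.87 [286.1 244.5] [0.728 0.048 0.1  ]
side {'mtx': array([[386.267,   0.   , 278.696],
       [  0.   , 386.267, 215.851],
       [  0.   ,   0.   ,   1.   ]]), 'origin': array([0.449, 0.667, 0.753]), 'orientation': array([-0.059,  0.384,  0.912, -0.13 ])}
chest 0.98 [292.9 258.5] [0.595 0.066 0.   ]
drawer_left_front 0.82 [304.9 268.6] [0.552 0.127 0.05 ]
drawer_right_front 0.7 [326.  215.3] [ 0.54  -0.058  0.05 ]
tab_left 0.92 [290.9 295.7] [0.561 0.214 0.062]
tab_right 0.8 [300.8 238.1] [0.581 0.049 0.062]
grip_top 0.81 [294.3 208.1] [0.601 0.042 0.15 ]
jar 0.8 [260.4 344. ] [0.601 0.306 0.   ]
jar 0.63 [293.7 208.4] [ 0.64  -0.112  0.   ]
pot 0.69 [330.4 187.3] [ 0.558 -0.232  0.   ]
screwdriver 0.84 [247.1 216.1] [0.716 0.049 0.1  ]
```

View pics/scene0.png

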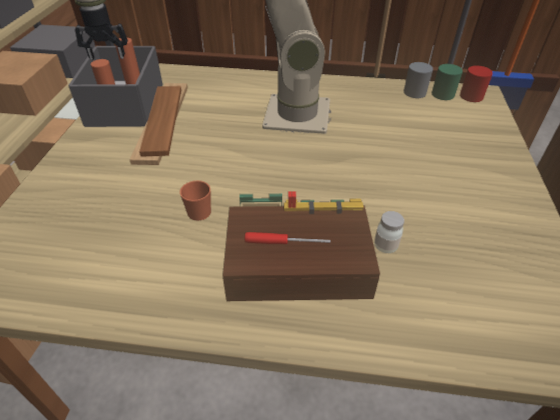

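View pics/side0.png

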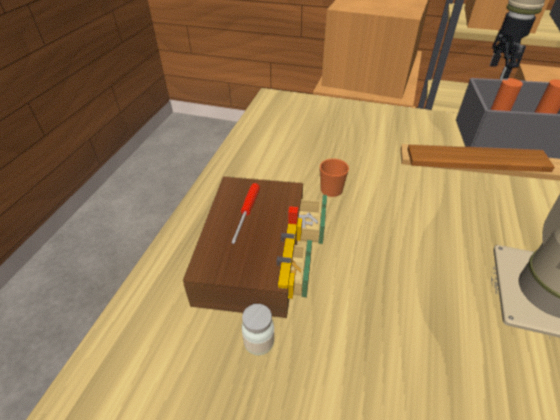

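The scene shows the chest at cols 226–373, rows 205–297, with the jar at (390,232), the pot at (197,202) and the red block at (292,200). The side view agrees, and both drawers stand out. Next I zoom in for corner points and fit the chest pose.

Run:
```python
import cv2
a=cv2.imread("pics/scene0.png")[185:305,220:380];cv2.imwrite("pics/c1.png",cv2.resize(a,None,fx=5,fy=5,interpolation=cv2.INTER_CUBIC))
a=cv2.imread("pics/side0.png")[170:320,180:340];cv2.imwrite("pics/c2.png",cv2.resize(a,None,fx=4,fy=4,interpolation=cv2.INTER_CUBIC))
```

```text
(no output)
```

View pics/c1.png

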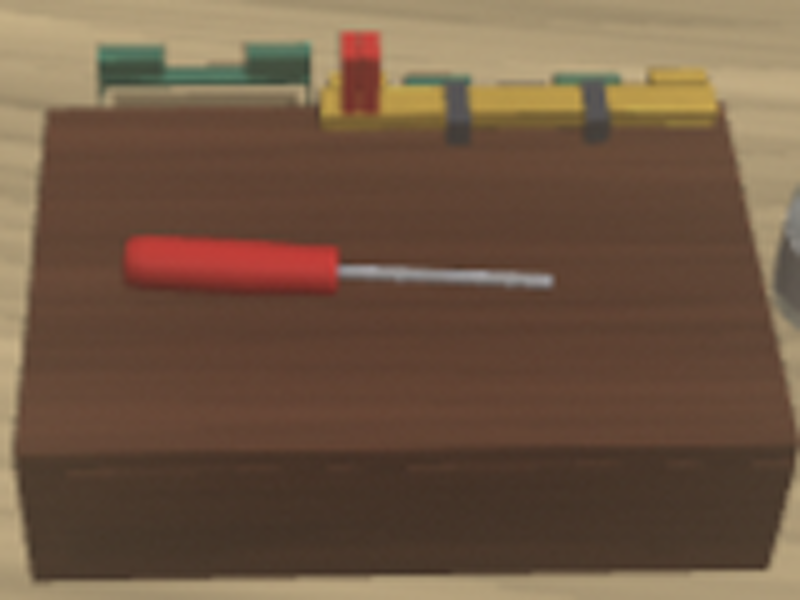

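View pics/c2.png

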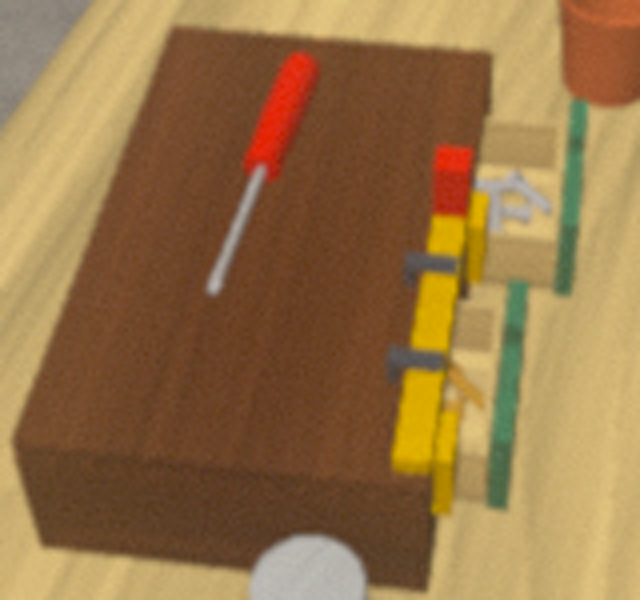

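Crop 1 shows the chest's six visible corners, the right green front at crop cols 98–308 and the red block's top at about (360,40). Crop 2 shows both drawers out, the right one further, and the yellow tabs. I'll fit all of it together.

```bash
cat > fit.py <<'E'
from h import *
from scipy.optimize import least_squares
np.set_printoptions(precision=4,suppress=True)
A=lambda u,v:(220+u/5,185+v/5)
B=lambda u,v:(180+u/4,170+v/4)
# cam,pixel,chest pt fn(dl,dr,b)
f=lambda x,y,z:(lambda l,r,b:(x,y,z))
L=lambda y,z:(lambda l,r,b:(-l,y,z)); Rr=lambda y,z:(lambda l,r,b:(-r,y,z)); Bb=lambda x,y,z:(lambda l,r,b:(x,y-b,z))
O=[("scene",A(48,108),f(0,-.175,.1)),("scene",A(722,104),f(0,.175,.1)),("scene",A(17,455),f(.22,-.175,.1)),("scene",A(793,445),f(.22,.175,.1)),
("scene",A(35,578),f(.22,-.175,0)),("scene",A(768,567),f(.22,.175,0)),
("scene",A(98,45),Rr(-.153,.084)),("scene",A(310,44),Rr(-.037,.084)),("scene",A(405,76),L(.012+0.0,.084)) if 0 else ("scene",A(618,75),L(.092,.084)),("scene",A(470,76),L(.048,.084)),
("scene",A(360,33),Bb(0,-.01,.15)),
("side",B(175,28),f(.22,-.175,.1)),("side",B(491,52),f(0,-.175,.1)),("side",B(15,438),f(.22,.175,.1)),("side",B(42,545),f(.22,.175,0)),("side",B(427,590),f(0,.175,0)),
("side",(304.9,268.6),L(.07,.05)),("side",(326,215.3),Rr(-.095,.05)),("side",(290.9,295.7),Bb(-.006,.155,.062)),("side",(300.8,238.1),Bb(-.006,-.01,.062)),("side",(294.3,208.1),Bb(.01,-.01,.15))]
def res(p,w=0):
    x,y,a,l,r,b=p;c,s=np.cos(a),np.sin(a);o=[]
    for cam,px,fn in O:
        q=fn(l,r,b);o.append(proj(cam,[x+c*q[0]-s*q[1],y+s*q[0]+c*q[1],q[2]])-px)
    return np.ravel(o)
r=least_squares(res,[.59,.06,0,.04,.06,.003],loss="soft_l1")
print(r.x);print(res(r.x).reshape(-1,2).round(1).tolist())
x,y,a=r.x[:3];c,s=np.cos(a),np.sin(a)
for n,q in dict(L=(-r.x[3],.07),R=(-r.x[4],-.095),LH=(0,.07),RH=(0,-.095),grip=(.01,-.01-r.x[5]),gripend=(.01,-.06),).items(): print(n,x+c*q[0]-s*q[1],y+s*q[0]+c*q[1])
E
python3 fit.py
```

```text
[0.5903 0.0599 0.1481 0.0307 0.0638 0.0024]
[[-0.4, -1.1], [0.0, -1.7], [-1.1, -1.3], [1.4, -1.5], [-0.8, -0.3], [-0.4, -0.3], [-0.2, -0.7], [0.2, -0.9], [-12.8, 0.8], [0.3, 0.8], [0.6, -1.1], [-1.3, -1.3], [0.6, -0.6], [-2.0, 0.9], [-0.6, 0.7], [0.0, 1.0], [1.0, -0.5], [-1.6, 3.7], [0.2, -1.6], [-1.8, -1.0], [-1.2, 2.1]]
L 0.5496941462554111 0.12458853357043734
R 0.5412222521794641 -0.043500623437448316
LH 0.580010579501354 0.12911059606974556
RH 0.6043530124706067 -0.03408390738284458
grip 0.6020586553340492 0.04908060111967416
gripend 0.6090800420500131 0.0020084074688716674
```

The fit holds to about 1–2 px. The chest is at (0.590, 0.060) with 8.5° yaw, the drawers stand out about 31 mm (left) and 64 mm (right), and the bar is at about 2 mm. The one outlier is a corner I assigned to the wrong point. I'm now approaching the right drawer with the fingers shut.

>>> move_arm:
  deltas:
    - {"offset": [14, 23, 0], "turn": -0.6}
    - {"offset": [14, 23, 0], "turn": -0.6}
    - {"offset": [14, 23, 0], "turn": -0.6}
    - {"offset": [14, 23, 0], "turn": -0.6}
    - {"offset": [14, 23, 0], "turn": -0.6}
    - {"offset": [14, 23, 0], "turn": -0.6}
    - {"offset": [14, 23, 0], "turn": -0.6}
    - {"offset": [14, 23, 0], "turn": -0.6}
  fingers: -1
  squeeze: 40

```text
time_s: 1.87
tool_pos: [0.2561, -0.4231, 0.2315]
ee_rot: [0.997, 0.074, 0.0, 0.0]
force: [-0.4, 0.1, 0.7]
grip_width: 0.0002
finger_force: 0.0
```

>>> move_arm:
  deltas:
    - {"offset": [14, 23, 0], "turn": 0}
    - {"offset": [14, 23, 0], "turn": 0}
    - {"offset": [14, 23, 0], "turn": 0}
    - {"offset": [14, 23, 0], "turn": 0}
    - {"offset": [14, 23, 0], "turn": 0}
    - {"offset": [14, 23, 0], "turn": 0}
    - {"offset": [14, 23, 0], "turn": 0}
    - {"offset": [14, 23, 0], "turn": 0}

```text
time_s: 2.53
tool_pos: [0.3681, -0.2391, 0.2316]
ee_rot: [0.997, 0.074, 0.0, 0.0]
force: [0.1, -0.2, 0.5]
grip_width: 0.0002
finger_force: 0.0
```

>>> move_arm:
  deltas:
    - {"offset": [14, 23, 0], "turn": 0}
    - {"offset": [14, 23, 0], "turn": 0}
    - {"offset": [14, 23, 0], "turn": 0}
    - {"offset": [14, 23, 0], "turn": 0}
    - {"offset": [14, 23, 0], "turn": 0}
    - {"offset": [14, 23, 0], "turn": 0}
    - {"offset": [14, 23, 0], "turn": 0}
    - {"offset": [0, 0, 0], "turn": 0}

```text
time_s: 3.2
tool_pos: [0.4675, -0.0742, 0.2317]
ee_rot: [0.997, 0.077, 0.001, -0.001]
force: [0.2, 0.7, -0.4]
grip_width: -0.0001
finger_force: 0.0
```

>>> move_arm:
  deltas:
    - {"offset": [0, 5, -25], "turn": 0}
    - {"offset": [0, 5, -25], "turn": 0}
    - {"offset": [0, 5, -25], "turn": 0}
    - {"offset": [0, 5, -25], "turn": 0}
    - {"offset": [0, 0, -25], "turn": 0}
    - {"offset": [0, 0, -25], "turn": 0}
    - {"offset": [0, 0, -26], "turn": 0}
    - {"offset": [0, 0, 0], "turn": 0}

```text
time_s: 3.87
tool_pos: [0.4625, -0.0594, 0.0514]
ee_rot: [0.997, 0.074, -0.003, -0.001]
force: [-1.2, 1.4, 0.4]
grip_width: 0.0003
finger_force: 0.0
```

```bash
python3 -c "
from h import *
s=get_obs();print(s['tool_pos'],s['force']);save('scene','s1');save('side','d1')
a=cv2.imread('pics/scene_x.png') if 0 else None
A=cv2.imread('pics/s1.png')[120:260,190:400];B=cv2.imread('pics/d1.png')[130:330,240:440]
A=cv2.resize(A,(420,280));B=cv2.resize(B,(380,380));o=np.zeros((380,800,3),np.uint8);o[:280,:420]=A;o[:,420:]=B;cv2.imwrite('pics/m1.png',o)"
```

```text
[ 0.46252359 -0.05936556  0.05142607] [-1.21024668  1.37554771  0.43467882]
```

View pics/m1.png

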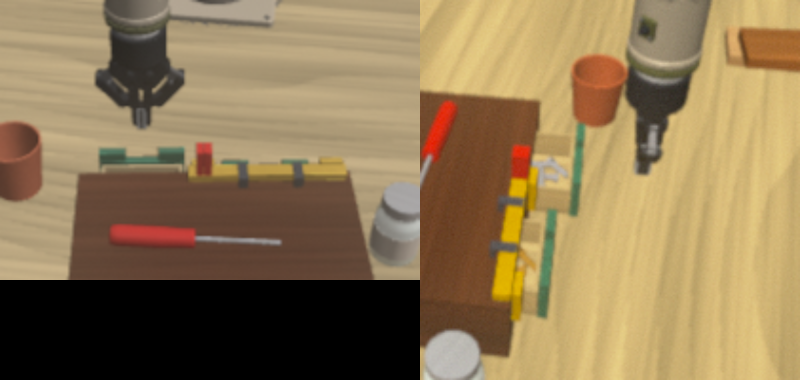

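The shut fingers stand in front of the right drawer's centre, clear of the pot and the bar. Now I push along the chest's x axis.

>>> move_arm:
  deltas:
    - {"offset": [14.8, 2.2, 2], "turn": 0}
    - {"offset": [14.8, 2.2, 2], "turn": 0}
    - {"offset": [14.8, 2.2, 0], "turn": 0}
    - {"offset": [14.8, 2.2, 0], "turn": 0}
    - {"offset": [12, 1.8, 0], "turn": 0}
    - {"offset": [12, 1.8, 0], "turn": 0}
    - {"offset": [12, 1.8, 0], "turn": 0}
    - {"offset": [10, 1.5, 0], "turn": 0}

```text
time_s: 4.63
tool_pos: [0.5722, -0.044, 0.0617]
ee_rot: [0.997, 0.074, 0.001, 0.0]
force: [-2.9, 0.1, 1.3]
grip_width: 0.0
finger_force: 1.4
```

>>> move_arm:
  deltas:
    - {"offset": [5, 0.7, 0], "turn": 0}
    - {"offset": [5, 0.7, 0], "turn": 0}
    - {"offset": [4, 0.6, 0], "turn": 0}
    - {"offset": [0, 0, 0], "turn": 0}

```text
time_s: 4.97
tool_pos: [0.5857, -0.0416, 0.0602]
ee_rot: [0.997, 0.074, 0.001, 0.0]
force: [-0.1, 0.9, -0.5]
grip_width: -0.0004
finger_force: 0.0
```

>>> move_arm:
  deltas:
    - {"offset": [2, 0.3, 0], "turn": 0}
    - {"offset": [2, 0.3, 0], "turn": 0}
    - {"offset": [2, 0.3, 0], "turn": 0}
    - {"offset": [2, 0.3, 0], "turn": 0}

```text
time_s: 5.3
tool_pos: [0.5928, -0.0405, 0.0594]
ee_rot: [0.997, 0.074, -0.0, 0.0]
force: [-2.6, -1.0, 0.4]
grip_width: -0.0001
finger_force: 1.1
```

>>> move_arm:
  deltas:
    - {"offset": [1, 0.2, 0], "turn": 0}
    - {"offset": [1, 0.2, 0], "turn": 0}
    - {"offset": [1, 0.2, 0], "turn": 0}

```text
time_s: 5.55
tool_pos: [0.5958, -0.04, 0.0593]
ee_rot: [0.997, 0.074, -0.0, 0.0]
force: [-2.0, -1.8, 1.1]
grip_width: -0.0002
finger_force: 1.0
```

>>> move_arm:
  deltas:
    - {"offset": [1, 0.2, 0], "turn": 0}
    - {"offset": [1, 0.2, 0], "turn": 0}
    - {"offset": [1, 0.2, 0], "turn": 0}

```text
time_s: 5.8
tool_pos: [0.5961, -0.0398, 0.0585]
ee_rot: [0.997, 0.074, -0.003, 0.0]
force: [-20.7, -2.9, 12.2]
grip_width: 0.0001
finger_force: 0.0
```

>>> move_arm:
  deltas:
    - {"offset": [1, 0.2, 0], "turn": 0}
    - {"offset": [1, 0.2, 0], "turn": 0}

```text
time_s: 5.97
tool_pos: [0.5959, -0.0399, 0.0583]
ee_rot: [0.997, 0.074, -0.006, 0.001]
force: [-32.8, -4.2, 19.9]
grip_width: 0.0002
finger_force: 0.0
```

Right drawer is against its stop. Backing off and moving across to the left one.

>>> move_arm:
  deltas:
    - {"offset": [-5, -0.7, 0], "turn": 0}
    - {"offset": [-20, -3, 0], "turn": 0}
    - {"offset": [-30, -4.5, 0], "turn": 0}
    - {"offset": [-20, -3, 0], "turn": 0}
    - {"offset": [-3, 20, 0], "turn": 0}
    - {"offset": [-4.5, 30, 0], "turn": 0}
    - {"offset": [-4.5, 30, 0], "turn": 0}
    - {"offset": [-4.5, 30, 0], "turn": 0}

```text
time_s: 6.63
tool_pos: [0.5094, 0.0612, 0.0597]
ee_rot: [0.997, 0.074, 0.001, -0.0]
force: [1.2, 0.5, -0.7]
grip_width: -0.0003
finger_force: 0.0
```

>>> move_arm:
  deltas:
    - {"offset": [-4.5, 30, 0], "turn": 0}
    - {"offset": [-3, 20, 0], "turn": 0}
    - {"offset": [-1, 8, 0], "turn": 0}
    - {"offset": [0, 0, 0], "turn": 0}
    - {"offset": [0, 0, 0], "turn": 0}

```text
time_s: 7.05
tool_pos: [0.5011, 0.1173, 0.0593]
ee_rot: [0.997, 0.074, 0.0, 0.0]
force: [-0.1, -1.1, 0.8]
grip_width: 0.0
finger_force: 0.0
```

```bash
python3 -c "
from h import *
s=get_obs();print(s['tool_pos'],s['force']);p=s['tool_pos'][:2]-[.5903,.0599];a=.1481;print(R.from_euler('z',-a).as_matrix()[:2,:2]@p)
save('side','d2');B=cv2.imread('pics/d2.png')[130:330,200:440]
cv2.imwrite('pics/m2.png',cv2.resize(B,None,fx=3,fy=3))"
```

```text
[0.50112621 0.11727886 0.05927581] [-0.12339009 -1.12375013  0.80817949]
[-0.07973084  0.06990916]
```

View pics/m2.png

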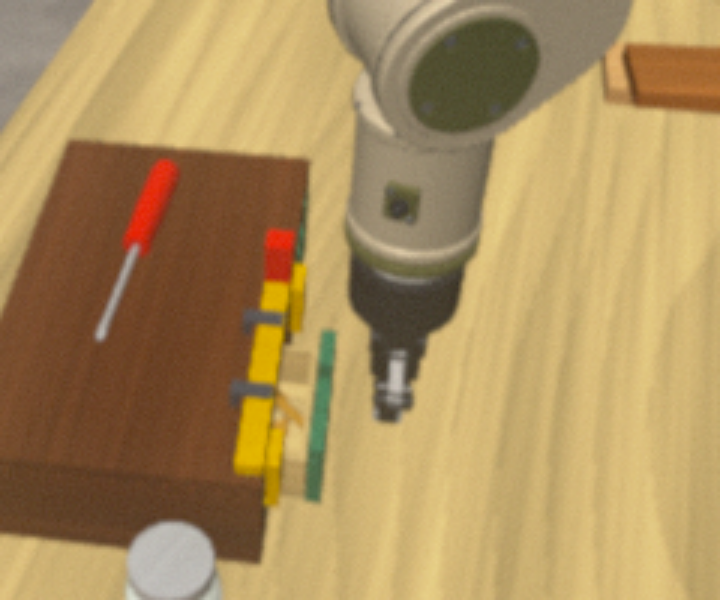

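The right drawer is home: its green front is flush at (303,225). The left drawer is still out, at about (322,415), with the fingers in front of it.

>>> move_arm:
  deltas:
    - {"offset": [10, 1.5, -2], "turn": 0}
    - {"offset": [12, 1.8, -2], "turn": 0}
    - {"offset": [12, 1.8, 0], "turn": 0}
    - {"offset": [12, 1.8, 0], "turn": 0}
    - {"offset": [8, 1.2, 0], "turn": 0}
    - {"offset": [5, 0.7, 0], "turn": 0}
    - {"offset": [3, 0.4, 0], "turn": 0}
    - {"offset": [2, 0.3, 0], "turn": 0}

```text
time_s: 7.77
tool_pos: [0.5649, 0.1268, 0.0549]
ee_rot: [0.997, 0.074, -0.0, 0.0]
force: [-1.6, -2.0, -1.3]
grip_width: -0.0001
finger_force: 1.1
```

>>> move_arm:
  deltas:
    - {"offset": [2, 0.3, 0], "turn": 0}
    - {"offset": [2, 0.3, 0], "turn": 0}
    - {"offset": [1, 0.2, 0], "turn": 0}
    - {"offset": [1, 0.2, 0], "turn": 0}
    - {"offset": [1, 0.2, 0], "turn": 0}

```text
time_s: 8.18
tool_pos: [0.5691, 0.1286, 0.0548]
ee_rot: [0.997, 0.074, -0.003, 0.001]
force: [-18.7, -4.3, 7.7]
grip_width: 0.0002
finger_force: 0.0
```

>>> move_arm:
  deltas:
    - {"offset": [1, 0.2, 0], "turn": 0}
    - {"offset": [1, 0.2, 0], "turn": 0}
    - {"offset": [0, 0, 0], "turn": 0}

```text
time_s: 8.43
tool_pos: [0.5688, 0.1292, 0.054]
ee_rot: [0.997, 0.075, -0.005, 0.001]
force: [-22.9, -3.4, 6.7]
grip_width: -0.0001
finger_force: 0.0
```

>>> move_arm:
  deltas:
    - {"offset": [-8, -1.2, 0], "turn": 0}
    - {"offset": [-20, -3, 0], "turn": 0}
    - {"offset": [-25, -4, 0], "turn": 0}
    - {"offset": [-25, -4, 15], "turn": 0}
    - {"offset": [0, 0, 30], "turn": 0}
    - {"offset": [0, 0, 30], "turn": 0}
    - {"offset": [0, 0, 30], "turn": 0}
    - {"offset": [0, 0, 0], "turn": 0}

```text
time_s: 9.1
tool_pos: [0.4989, 0.1184, 0.1665]
ee_rot: [0.997, 0.074, 0.005, -0.0]
force: [0.2, -0.8, -0.4]
grip_width: 0.0
finger_force: 0.0
```

```bash
python3 -c "
from h import *
s=get_obs();print(s['tool_pos'],s['force'])
save('side','d3');save('scene','s3');B=cv2.imread('pics/d3.png')[170:320,200:330];A=cv2.imread('pics/s3.png')[190:265,220:380]
o=np.zeros((450,800,3),np.uint8);o[:450,:390]=cv2.resize(B,(390,450));o[:192,390:]=cv2.resize(A,(410,192));cv2.imwrite('pics/m3.png',o)
for c in ('scene','side'):
  for q in place_of(c,'grip_top')[:2]: print(c,q['conf'],atz(c,q['position'],.15))"
```

```text
[0.49886496 0.1183652  0.166496  ] [ 0.20268279 -0.83687472 -0.35322505]
scene 0.78 [0.59965499 0.04542289 0.15      ]
side 0.75 [0.60369558 0.04265263 0.15      ]
side 0.52 [0.70012833 0.09273247 0.15      ]
```

View pics/m3.png

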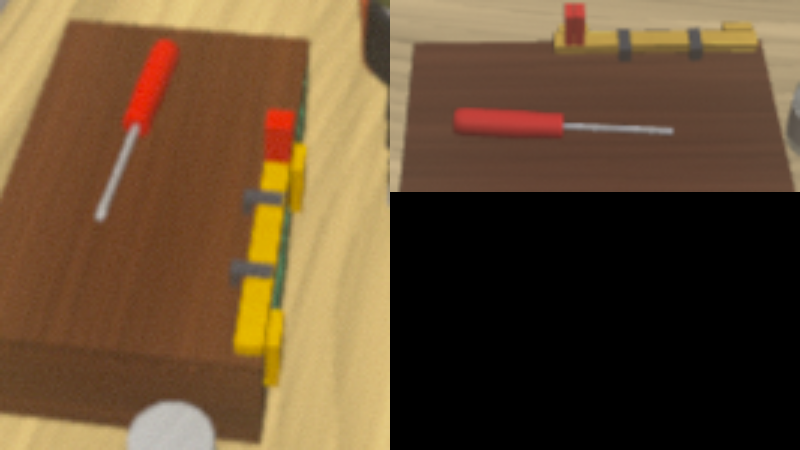

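Both fronts are flush and the bar hasn't moved; the red block is at about (0.602, 0.046). Now I place the fingers just left of it, above the bar.

>>> move_arm:
  deltas:
    - {"offset": [20, -4, 0], "turn": 0}
    - {"offset": [20, -7, 0], "turn": 0}
    - {"offset": [20, -7, 0], "turn": 0}
    - {"offset": [20, -7, 0], "turn": 0}
    - {"offset": [17, -4, -6], "turn": 0}
    - {"offset": [0, 0, -15], "turn": 0}
    - {"offset": [0, 0, -15], "turn": 0}
    - {"offset": [0, 0, 0], "turn": 0}

```text
time_s: 9.97
tool_pos: [0.5907, 0.0876, 0.1199]
ee_rot: [0.997, 0.074, -0.003, -0.0]
force: [-0.7, -0.5, -1.3]
grip_width: 0.0001
finger_force: 0.0
```

```bash
python3 -c "
from h import *
s=get_obs();print(s['tool_pos'],s['force'])
save('side','d4');save('scene','s4');B=cv2.imread('pics/d4.png')[150:300,220:350];A=cv2.imread('pics/s4.png')[140:240,240:380]
o=np.zeros((450,800,3),np.uint8);o[:450,:390]=cv2.resize(B,(390,450));o[:293,390:]=cv2.resize(A,(410,293));cv2.imwrite('pics/m4.png',o)"
```

```text
[0.59074359 0.08756652 0.11989658] [-0.73543635 -0.46725454 -1.32168008]
```

View pics/m4.png

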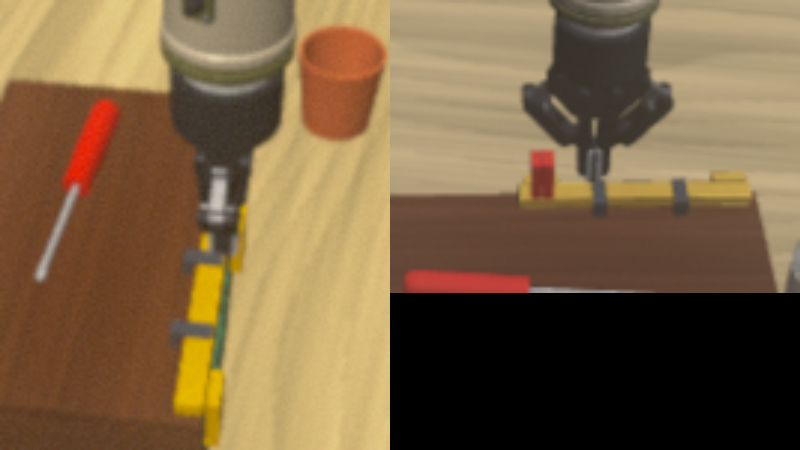

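The fingers stand left of the red block (scene crop 543,175), tips over the bar. I'll raise 8 mm, centre in x, and push right.

>>> move_arm:
  deltas:
    - {"offset": [5, 0, 8], "turn": 0}
    - {"offset": [1, -7, 0], "turn": 0}
    - {"offset": [1, -7, 0], "turn": 0}
    - {"offset": [1, -7, 0], "turn": 0}
    - {"offset": [1, -7, 0], "turn": 0}
    - {"offset": [1, -7, 0], "turn": 0}
    - {"offset": [1, -7, 0], "turn": 0}

```text
time_s: 10.65
tool_pos: [0.604, 0.0453, 0.1326]
ee_rot: [0.997, 0.074, 0.0, -0.0]
force: [0.8, 2.8, 1.8]
grip_width: -0.0
finger_force: 1.3
```

>>> move_arm:
  deltas:
    - {"offset": [0.9, -6, 0], "turn": 0}
    - {"offset": [0.6, -4, 0], "turn": 0}
    - {"offset": [0.3, -2, 0], "turn": 0}
    - {"offset": [0.3, -2, 0], "turn": 0}

```text
time_s: 10.98
tool_pos: [0.6059, 0.0317, 0.1323]
ee_rot: [0.997, 0.074, -0.0, -0.0]
force: [-0.7, 2.3, 1.7]
grip_width: 0.0001
finger_force: 1.1
```

>>> move_arm:
  deltas:
    - {"offset": [0.3, -2, 0], "turn": 0}
    - {"offset": [0.3, -2, 0], "turn": 0}
    - {"offset": [0.3, -2, 0], "turn": 0}

```text
time_s: 11.23
tool_pos: [0.6067, 0.026, 0.1323]
ee_rot: [0.997, 0.074, -0.0, -0.0]
force: [-0.4, 2.2, 0.5]
grip_width: 0.0002
finger_force: 1.1
```

>>> move_arm:
  deltas:
    - {"offset": [0.2, -1, 0], "turn": 0}
    - {"offset": [0.2, -1, 0], "turn": 0}
    - {"offset": [0.2, -1, 0], "turn": 0}

```text
time_s: 11.48
tool_pos: [0.6072, 0.0231, 0.1323]
ee_rot: [0.997, 0.074, -0.0, -0.0]
force: [-2.3, 6.5, 2.3]
grip_width: 0.0001
finger_force: 3.4
```

>>> move_arm:
  deltas:
    - {"offset": [0.2, -1, 0], "turn": 0}
    - {"offset": [0.2, -1, 0], "turn": 0}
    - {"offset": [0, 0, 0], "turn": 0}
    - {"offset": [0, 0, 0], "turn": 0}

```text
time_s: 11.82
tool_pos: [0.6072, 0.0231, 0.1323]
ee_rot: [0.997, 0.075, -0.0, -0.001]
force: [-2.9, 6.6, 1.1]
grip_width: -0.0002
finger_force: 4.0
```

>>> move_arm:
  deltas:
    - {"offset": [-1, 7, 0], "turn": 0}
    - {"offset": [-1, 7, 0], "turn": 0}
    - {"offset": [0, 0, 20], "turn": 0}
    - {"offset": [0, 0, 25], "turn": 0}
    - {"offset": [-25, 0, 25], "turn": 0}
    - {"offset": [-30, 0, 25], "turn": 0}
    - {"offset": [-30, 0, 10], "turn": 0}
    - {"offset": [0, 0, 0], "turn": 0}

```text
time_s: 12.48
tool_pos: [0.5184, 0.0358, 0.2404]
ee_rot: [0.997, 0.075, 0.002, 0.002]
force: [0.4, 0.7, 0.1]
grip_width: 0.0001
finger_force: 0.0
```

```bash
python3 -c "
from h import *
s=get_obs();print(s['tool_pos'],s['force'])
save('side','d5');save('scene','s5');B=cv2.imread('pics/d5.png')[150:360,200:350];A=cv2.imread('pics/s5.png')[160:260,180:410]
o=np.zeros((546,800,3),np.uint8);o[:546,:390]=cv2.resize(B,(390,546));o[:178,390:]=cv2.resize(A,(410,178));cv2.imwrite('pics/m5.png',o)
for c in ('scene','side'):
  for q in place_of(c,'grip_top')[:1]: print(c,q['conf'],atz(c,q['position'],.15))
  for k in('jar','pot'):
    for q in place_of(c,k)[:1]: print(k,q['conf'],atz(c,q['position'],0))"
```

```text
[0.51838345 0.03581066 0.24038961] [0.41860365 0.74791052 0.13148604]
scene 0.66 [ 0.61309586 -0.00496512  0.15      ]
jar 0.81 [6.15547782e-01 3.09006203e-01 1.11022302e-16]
pot 0.86 [ 5.40267619e-01 -2.24617188e-01 -1.11022302e-16]
side 0.75 [ 0.60905335 -0.00324863  0.15      ]
pot 0.71 [ 0.55541995 -0.2239586   0.        ]
```

View pics/m5.png

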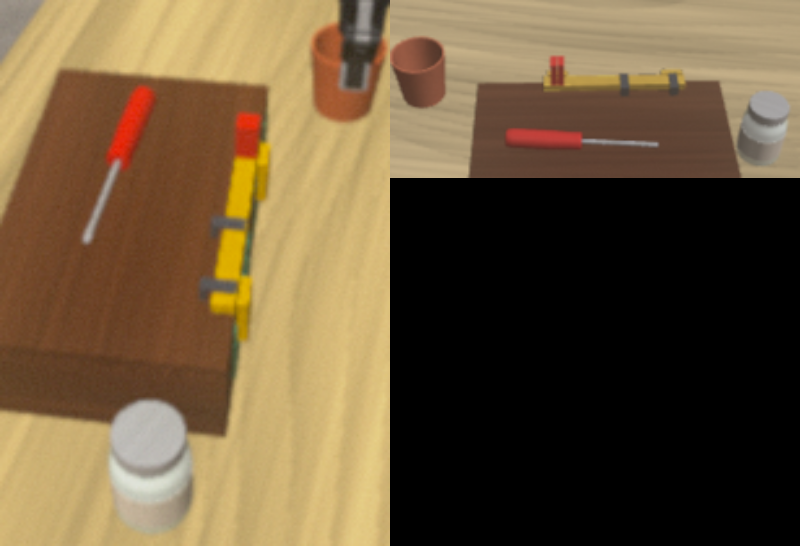

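The red block has moved about 50 mm to the right, to y ≈ -0.004. The tabs stand in front of both flush drawers, the loose things haven't moved, and the arm is clear.

```bash
python3 -c "
from workcell import *
print(sign_off())"
```

```text
the job is handed in; nothing more can be done
None
```

Job handed in: both drawers were pushed home, then the bar was pushed right to its stop, with the tabs in front of both drawers; in the last pictures the jar, pot and screwdriver look unmoved (no verdict was returned).

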